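Load the swing-out centrifuge and check the bucket swings

TASK

Take the capped 50 ml conical tube out of the rack and lower it into the empty centrifuge bucket straight across the rotor from the balance tube, setting it down (not dropping it in) so that its cone sits fully home in the bucket's conical cup, and let go. Then check that the loaded bucket swings free: tip it on its trunnions, foot outwards, by 20 degrees or more, and leave it to swing back and hang upright with the tube still home. Do not disturb the other tubes or knock things about on the bench.

Things in the scene. Friction and masses are not known exactly. Their poses are not given: they have to be found in the camera images.
- tube_mid (a point): Middle (half-way up, on the axis) of the capped 50 ml conical tube to load: 115 mm long, about 60 g, z up along it. Body 29.5 mm wide; its lowest 15.5 mm taper to a blunt 9 mm tip 57.5 mm below this point; the blue ribbed cap, 34.6 mm wide, is its top 14 mm. It stands upright in the white rack, its top 41 mm above the rack's; the uncapped tube stands two holes away
- tube_tip (a point): The centre of the tip of the same tube (bottom of its cone); z up the tube
- rack: White tube rack, fixed, 173 mm along its x, 99 mm along its y, 80 mm high; origin on the bench under its middle. Two rows of square holes along x: four of 31 mm for 50 ml tubes (40 mm apart, at y = +20 mm) and six small ones (at y = -36 mm). Tubes stand on its 6 mm floor with under 1 mm play a side and are pulled straight up
- rotor_centre (a point): Point on the upright spindle of the four-place swing-out rotor, at trunnion height, 150 mm above the bench. Hub and arms reach no higher than 168 mm. The rotor turns in an open steel bowl 330 mm wide, sunk in the deck of the white centrifuge
- rotor (a joint): Angle of the rotor about its upright spindle (rad); it starts anywhere over some 155 degrees, with the balance tube on the lid's side; it drags a little (0.12 N m) and otherwise stays where it is left
- balance_cap (a point): Centre of the top of the cap of the balance tube, a like 50 ml tube that already stands in one of the four buckets, 75 mm from the spindle, top 200 mm above the bench. It belongs to its bucket and stays there
- cup (a point): Seat of the target bucket, the one straight across the spindle from the balance tube: where the tube's tip lies when fully home, 85 mm above the bench. z up the bucket's axis, x away from the spindle. Steel, 42 mm wide (lip 45), with a 32 mm bore, its bottom a conical cup that matches the tube. Home, the tube's cap is 186 to 200 mm above the bench. The buckets on either side are alike and empty
- bucket_mouth (a point): Centre of the target bucket's open rim, 73 mm above the cup point along the bucket's axis, 158 mm above the bench while it hangs
- trunnion (a point): Middle of the target bucket's trunnion axis, 75 mm from the spindle, 150 mm above the bench, 65 mm above the cup point; the axis is level and tangential to the rotor
- bucket_target (a joint): Swing of the target bucket on its trunnions (rad): 0 hanging upright, positive when its foot swings outwards and its mouth, with the tube's cap, tips towards the spindle (as when the cap is pushed towards the spindle); -0.35 to 1.5. It moves with under 1 N at the cap and gravity brings it back to 0 in a second or two
- centrifuge: White bench centrifuge, fixed, 400 mm along its x, 510 mm along its y, deck 215 mm above the bench; origin on the bench under the spindle; y towards the lid hinge. The lid stands open, leaning back, up to 0.62 m high, 235 mm from the spindle on the +y side. Sloped control panel on the -y side
- open_tube: Bystander: empty 50 ml conical tube with no cap, in the other place of the rack's 50 ml row; 108 mm high, origin at its tip
- small_tube_a: Bystander: capped 15 ml tube, 119 mm long, 16 mm wide (cap 22 mm), in the rack's row of small holes; origin at its tip
- small_tube_b: Bystander: another 15 ml tube like it in the same row; origin at its tip
- flat_tube: Bystander: capped 50 ml tube with a flat foot, standing by itself on the bench, 115 mm high; origin under its foot. Not the one to load
- micro_rack: Bystander: blue block of microtubes, 130 x 85 x 49 mm, on the bench; origin under it
- bottle: Bystander: glass bottle with a blue cap, 70 mm wide, 150 mm high; origin under it
- tub: Bystander: clear lidded tub, 158 x 108 x 72 mm; origin under it
- pipette: Bystander: grey hand pipette lying on the bench, about 210 mm long and 27 mm thick; origin under its middle
Not all that is in view belongs to the job. Leave any pink, red or yellow look-alike of the part that bears tube_mid alone.

How it is judged (in metres and radians):
On the way, in this order (a step that is already met when the one before it is completed fails the run):
1. the tube sits fully home in the cup of the bucket across from the balance tube, and has been let go (distance between tube_tip and cup below 0.005 m and z of tube_tip in the frame of cup below 0.003 m and angle between the z axis of tube_tip and the z axis of cup, either way round below 0.06 rad and contact force between the fingers and tube below 0.05 N), for 0.2 s.
2. the loaded bucket is tipped foot outwards by more than 0.3 rad (17 degrees) with the tube still home (value of joint bucket_target above 0.3 rad and distance between tube_tip and cup below 0.007 m), for 0.05 s.
At the end, for the whole second after the job is handed in: The tube's tip is within 5 mm of the seat of the bucket across from the balance tube and not more than 3 mm above it, the tube is in line with the bucket to 0.06 rad, the bucket hangs within 0.09 rad of upright, and the tube is at rest (under 0.03 m/s) (distance between tube_tip and cup below 0.005 m and z of tube_tip in the frame of cup below 0.003 m and angle between the z axis of tube_tip and the z axis of cup, either way round below 0.06 rad and value of joint bucket_target between -0.09 and 0.09 rad and linear speed of tube below 0.03 m/s); the robot touches nothing.
It fails at once if the tube is dropped: it falls freely faster than 0.5 m/s (over 13 mm) (contact force between the fingers and tube below 0.02 N and linear speed of tube above 0.5 m/s).
It fails at once if another tube is disturbed (moved over 20 mm) (distance of any of open_tube, small_tube_a, small_tube_b, flat_tube from where it was at the start of the episode above 0.02 m).
It fails at once if something on the bench is knocked about (moved over 30 mm) (distance of any of micro_rack, bottle, tub, pipette from where it was at the start of the episode above 0.03 m).
It also fails if it takes over 64 s, if anything falls off the work surface, if the arm or the gripper's body presses on something with over 40 N, if the wrist force passes 120 N, or if a joint passes its speed limit or range.

ROBOT

A 6-joint arm with a two-finger parallel gripper is mounted at the origin on the work surface. World frame = base frame: x ahead of the robot, y to its left, z up, the work surface at z = 0. Lengths are in mm, angles in degrees, forces in N, time in s.
With the tool pointing down it reaches from about 350 to 850 mm from the base axis. Payload 8.1 kg.
Tool frame: the origin (TCP) lies at the very end of the fingers, on their centre line; the grasp point (between the pads) lies 19 mm behind it (r.grip_depth is the distance from the TCP to the grasp point, in mm); y points along the fingers, z is the direction in which the jaws open and shut, and the axes are right-handed (so a half turn about y gives the same grasp; the last joint's range is limited). The gripper opens to 85 mm and grips with 20 to 120 N. Pads are 22 mm wide; open, the fingers measure 114 mm over their backs; the gripper's body (76 mm by 85 mm) begins 54 mm behind the grasp point. The pads swing forward as they close: fully open they stand 13 mm farther back than shut.
Start: joints at [-80.065, 7.471, 85.268, -0, 87.261, -4.893], TCP at [153.573, -580.018, 231.292] pointing down, gripper open.
Joint ranges: [-169.43, 169.43], [-51.17, 129.36], [1.28, 143.12], [-76.62, 256.62], [0, 156.53], [-152.29, 152.29]. Speed limits (degrees/s): [136.94, 136.94, 159.86, 180, 180, 180].

INTERFACE

Orientations are given as [roll, pitch, yaw] about the fixed x, y, z axes, in that order (R = Rz(yaw) Ry(pitch) Rx(roll)).
In Python, from bench import readout, eyes, r gives the robot as it stands. The module is installed in compiled form; this text tells all that it offers.
- The arm moves only by the tool move_arm, never from a script. Its argument "motion" is text: rows parted by semicolons, each of 6 numbers parted by spaces: the shift along the world's x, y, z in cm, then the turn, a rotation vector about the world's x, y, z in degrees. A call has 1 to 10 rows; each row is the pose to reach, as a shift and turn from the pose commanded when the call began; what a row does not reach only later rows make up. A row lasts 1/12 s, in which the tool goes at most 41.7 mm and 7.16 degrees, less where a joint would pass 70% of its speed; a pose out of reach is approached as far as the arm can. A call with a gripper value outside its range is refused whole. "fingers" is the finger opening in cm, from 0 to 8.54, set as the call begins (left out, the last holds). The fingers move at their own pace and stop on an object; "squeeze" is the grip in N (left out, the last holds). Time passes only in rows, so rows that repeat a pose let the fingers close. It gives the time, the measured TCP pose, the force and the opening at its end, in the units of the state.
- readout.sense(): the state, without advancing time (a new reading comes with each control period).
- eyes.snapshot(name): name is "scene" or "top" or "wrist"; returns a dict with "image" (400x640x3 uint8, blue, green, red), "fx", "fy", "cx", "cy" (pixels), "dist_coeffs" ([k1, k2, p1, p2, k3] as OpenCV has them; the pictures are not rectified), "world_to_cam" (4x4, takes a point from world to camera coordinates). Camera axes: x right, y down, z forward; pixel columns grow to the right and rows downward; lengths in mm; the calibration is good to about 2 mm. A picture is of the moment at which its call begins. There is no depth.
- r.hand_in(): hands the job in, once; it reports no verdict.
The state is a dict: "time": time; "joint_pos": joint angles; "qd": joint speeds; "joint_efforts": joint torques, N m; "tool_pos": TCP position; "tcp_rot": TCP orientation; "ft_force": force on the tool from outside, world axes, zero at the start; "wrist_torque": the same for the moment, N m; "finger_gap": finger opening in mm.
Only numpy, scipy, OpenCV 4.12 (cv2) and the standard library are available. Lean on these libraries where they do the work, as an engineer would, in place of code of your own. Each camera call takes 0.05 s, during which the arm holds its last target. There are 200 camera calls.

## Working session

There is one attempt and no reset: what is moved stays moved. The work goes in short steps, Python scripts to look and compute and a tool call to move; the robot and the scene stay as the last step left them, time stands still between calls to the robot, and variables do not carry over. Pictures are saved under pics/ and viewed, about 8 in all and at most 12, crops included, and the job is handed in when it is done.

Besides the shell and the picture viewer there is one more tool, called as a command line: name --argument value ..., lists and objects as JSON in quotes. move_arm: Moves the arm, as the interface text tells. Its arguments: {"type":"object","properties":{"motion":{"type":"string"},"fingers":{"type":"number"},"squeeze":{"type":"number"}},"required":["motion"]}

```bash
mkdir -p pics; python3 - <<'E'
from bench import readout, eyes, r
import cv2,json,pickle
s=readout.sense();print(s['time'],s['tool_pos'],s['tcp_rot'],s['finger_gap'],s['ft_force'])
for n in('scene','top','wrist'):
    d=eyes.snapshot(n);cv2.imwrite(f'pics/{n}0.png',d['image']);pickle.dump(d,open(f'{n}0.pkl','wb'))
    print(n,d['fx'],d['fy'],d['cx'],d['cy'],d['dist_coeffs']);print(d['world_to_cam'])
E
```

```text
0.0 [ 153.47729182 -579.46976732  230.24713996] [-9.01047152e+01  1.12777743e-02 -1.65174721e+02] 85.4874766659164 [-0.02415395 -0.3489978   0.00484047]
scene 408.47217957740855 408.47217957740855 320.04881643223405 200.24041154827165 [-0.00865623  0.          0.          0.          0.        ]
[[-8.36587454e-02  9.96359797e-01  1.63819791e-02  2.79832517e+02]
 [ 7.40869760e-01  7.31840626e-02 -6.67649677e-01 -2.41345388e+02]
 [-6.66418197e-01 -4.37178214e-02 -7.44295331e-01  1.41869599e+03]
 [ 0.00000000e+00  0.00000000e+00  0.00000000e+00  1.00000000e+00]]
top 431.2027769234072 431.2027769234072 314.70612883281194 197.8947529534235 [-0.00320977  0.          0.          0.          0.        ]
[[-2.87110672e-02 -9.99297104e-01 -2.41033848e-02 -2.01114514e+02]
 [-9.84197567e-01  3.24758729e-02 -1.74070292e-01  5.12229848e+02]
 [ 1.74730717e-01  1.87247488e-02 -9.84438195e-01  1.31017747e+03]
 [ 0.00000000e+00  0.00000000e+00  0.00000000e+00  1.00000000e+00]]
wrist 297.45479513916086 297.45479513916086 317.2351694508487 193.24510586324004 [0.00395712 0.         0.         0.         0.        ]
[[ 2.55718076e-01 -9.66750760e-01 -1.11050886e-03 -5.99983743e+02]
 [-9.33806878e-01 -2.47300987e-01  2.58547747e-01 -3.31690455e+01]
 [-2.50225861e-01 -6.50783314e-02 -9.65997841e-01  3.77681720e+02]
 [ 0.00000000e+00  0.00000000e+00  0.00000000e+00  1.00000000e+00]]
```

View pics/scene0.png

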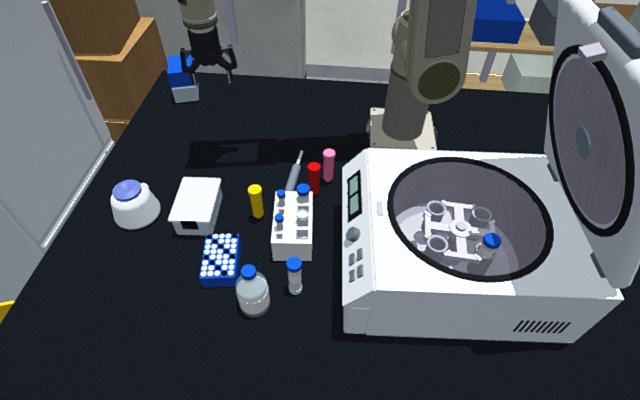

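View pics/top0.png

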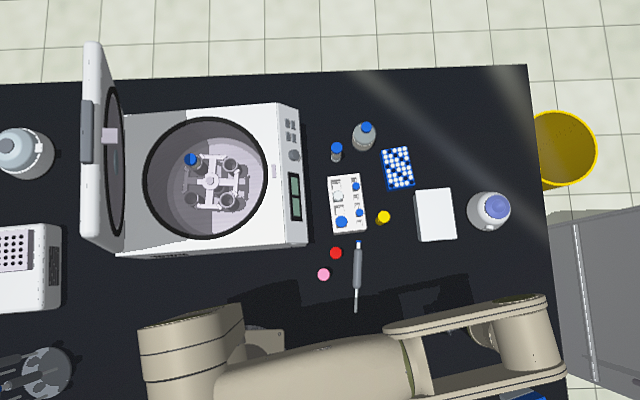

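Scene view: the rack is at (293,225). Blue caps that could be taken for the target:

| Item | Scene pixel | Top pixel |
|---|---|---|
| Large cap in rack | (303,190) | (341,222) |
| 15 ml tubes | (281,194), (280,218) | – |
| Flat tube, on the bench | (294,265) | (336,147) |
| Bottle | (249,271) | – |
| Balance tube | (491,241) | (191,159) |
| Red, pink and yellow look-alikes | (314,165), (329,152), (256,190) | – |

I choose the large blue cap in the rack, and will check it in a close crop.

```bash
python3 - <<'E'
import cv2,numpy as np
t=cv2.imread('pics/top0.png')
a=cv2.resize(t[150:250,310:380],None,fx=5.5,fy=5.5,interpolation=cv2.INTER_CUBIC)
b=cv2.resize(t[140:225,160:260],None,fx=4,fy=4,interpolation=cv2.INTER_CUBIC)
c=np.zeros((560,800,3),np.uint8);c[:550,:385]=a;c[:340,400:800]=b
cv2.imwrite('pics/c1.png',c)
E
```

```text
(no output)
```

View pics/c1.png

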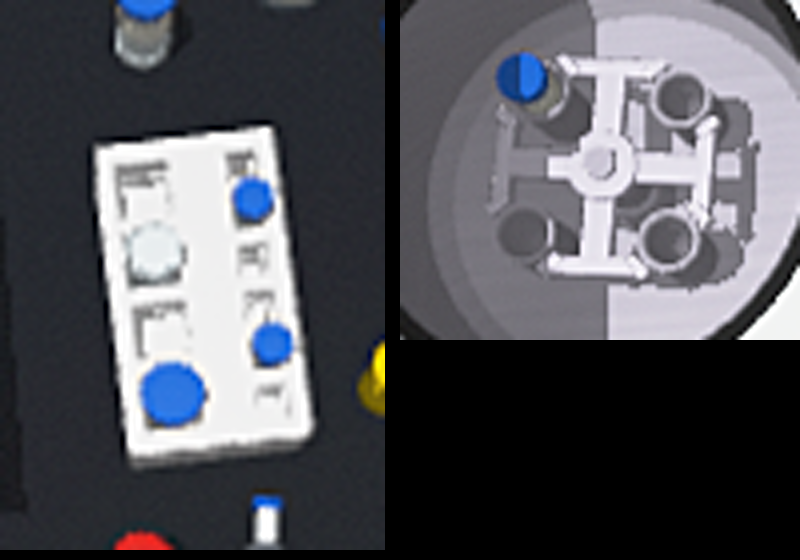

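The crop confirms it: the large cap at top pixel (341,221.5) has the uncapped tube two holes away. The balance tube is at (190.5,159), so the target bucket mouth is at about (227,200).

```bash
cat > h.py <<'E'
import numpy as np,cv2,pickle
def ray(d,px,z):
    K=np.array([[d['fx'],0,d['cx']],[0,d['fy'],d['cy']],[0,0,1]]);W=np.array(d['world_to_cam'])
    u=cv2.undistortPoints(np.array([[px]],float),K,np.array(d['dist_coeffs']))[0,0]
    R,t=W[:3,:3],W[:3,3];c=-R.T@t;v=R.T@np.array([u[0],u[1],1]);return (c+v*(z-c[2])/v[2])[:2]
def proj(d,p):
    K=np.array([[d['fx'],0,d['cx']],[0,d['fy'],d['cy']],[0,0,1]]);W=np.array(d['world_to_cam'])
    return cv2.projectPoints(np.atleast_2d(np.array(p,float)),cv2.Rodrigues(W[:3,:3])[0],W[:3,3],K,np.array(d['dist_coeffs']))[0][:,0]
def blue(im,box,off=0):
    x0,y0,x1,y1=box;h=cv2.cvtColor(im[y0:y1,x0:x1],cv2.COLOR_BGR2HSV)
    m=cv2.inRange(h,(100,120,60),(125,255,255));n,l,s,c=cv2.connectedComponentsWithStats(m)
    i=1+np.argmax(s[1:,4]);return c[i]+[x0,y0],s[i]
E
python3 - <<'E'
from h import *
T=pickle.load(open('top0.pkl','rb'));S=pickle.load(open('scene0.pkl','rb'))
print('bal',ray(T,(190.5,159.2),200),'mouth',ray(T,(227,200),158),'n1',ray(T,(230.5,164.2),158),'n2',ray(T,(191.5,198),158),'hub',ray(T,(210.2,180.7),168))
print('bal scene',ray(S,(491.5,239),200))
print(blue(T['image'],(330,205,352,235)),blue(S['image'],(294,180,312,200)),blue(T['image'],(180,150,205,170)))
c,_=blue(T['image'],(330,205,352,235));print('tube',ray(T,c,119))
c,_=blue(S['image'],(294,180,312,200));print('tube sc',ray(S,c,115))
# rack corners top (crop px)
for p in [(95,145),(272,128),(312,435),(132,458)]: print('rack',ray(T,(310+p[0]/5.5,150+p[1]/5.5),80))
for n,p in dict(open=(155,250),sA=(253,199),sB=(272,343)).items(): print(n,ray(T,(310+p[0]/5.5,150+p[1]/5.5),115))
print('flat',ray(T,(336,147),115),'yellow',ray(T,(384,216),100),'red',ray(T,(336,252),100),'pink',ray(T,(324,274),100))
E
```

```text
bal [600.65380965 128.61589588] mouth [487.45889014  33.44202208] n1 [593.25174803  23.90583298] n2 [496.70328467 136.44376167] hub [543.68925319  80.17998747]
bal scene [603.69240971 130.19586255]
(array([340.89108911, 221.20792079]), array([  6,  11,  11,  12, 101], dtype=int32)) (array([302.55333333, 188.75333333]), array([  2,   3,  14,  13, 150], dtype=int32)) (array([190.11811024, 159.07086614]), array([  4,   3,  13,  13, 127], dtype=int32))
tube [ 420.47098657 -292.83809754]
tube sc [ 417.87149778 -293.54830604]
rack [ 565.02939241 -258.07111036]
rack [ 571.3715661  -357.16311581]
rack [ 398.92701546 -370.89969423]
rack [ 389.41466506 -272.33184496]
open [ 497.96355717 -287.99567518]
sA [ 524.21898861 -341.96692887]
sB [ 445.37289528 -348.53836808]
flat [ 647.11086275 -287.0982736 ] yellow [ 434.24469889 -421.95521592] red [ 332.42953922 -275.71860824] pink [ 269.91962126 -238.48212414]
```

move_arm --motion "26.6 28.6 -2 0 0 70;26.6 28.6 -2 0 0 70;26.6 28.6 -2 0 0 70;26.6 28.6 -2 0 0 70;26.6 28.6 -2 0 0 70;26.6 28.6 -2 0 0 70;26.6 28.6 -2 0 0 70;26.6 28.6 -2 0 0 70;26.6 28.6 -2 0 0 70;26.6 28.6 -2 0 0 70" --fingers 6

```text
time: 0.98
tool_pos: [422.1, -290.0, 210.8]
tcp_rot: [-90.0, 0.1, -94.6]
ft_force: [-0.1, -0.5, 0.5]
finger_gap: 59.8
```

move_arm --motion "0 0 0 0 0 9.8;0 0 0 0 0 9.8;0 0 0 0 0 9.8;0 0 0 0 0 9.8;0 0 0 0 0 9.8"

```text
time: 1.4
tool_pos: [419.4, -294.1, 211.2]
tcp_rot: [-90.0, 0.0, -85.5]
ft_force: [-0.2, 0.7, -0.3]
finger_gap: 60.0
```

```bash
python3 - <<'E'
from bench import readout, eyes, r
from h import *
d=eyes.snapshot('wrist');cv2.imwrite('pics/w1.png',d['image']);pickle.dump(d,open('w1.pkl','wb'))
s=readout.sense();print(s['time'],s['tool_pos'],s['tcp_rot'],s['finger_gap'],s['ft_force'],s['joint_pos'])
print(proj(d,[[419,-293,121],[420.5,-292.8,121]]),d['world_to_cam'])
E
```

```text
1.45 [ 419.35007796 -294.21531458  211.17152207] [-9.00061927e+01  9.29659648e-03 -8.55016176e+01] 60.11066577430327 [-0.07658657  0.41782215 -0.45624891] [-4.07911396e+01 -5.62604767e+00  1.00610612e+02  2.14747669e-03
  8.50263990e+01 -4.52897089e+01]
[[316.62157403 194.56502286]
 [318.48618787 194.46702238]] [[ 9.96953434e-01  7.79988272e-02 -1.81324012e-04 -3.95345163e+02]
 [ 7.53844222e-02 -9.62934969e-01  2.58985393e-01 -3.43993564e+02]
 [ 2.00259537e-02 -2.58210046e-01 -9.65881221e-01  2.73888622e+02]
 [ 0.00000000e+00  0.00000000e+00  0.00000000e+00  1.00000000e+00]]
```

View pics/w1.png

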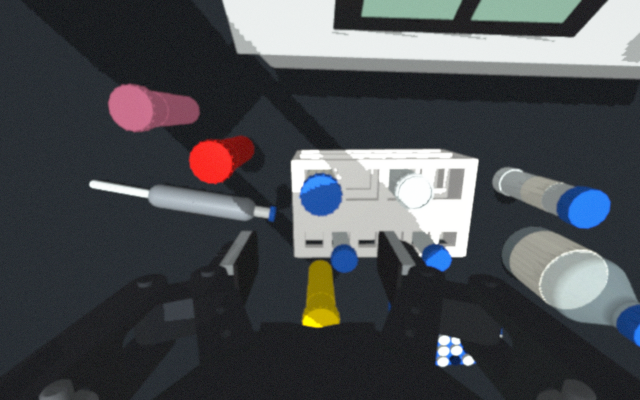

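Wrist view: the target cap is at (321.5,195), between the finger tips at x≈255 and 380. The cap looks about 3–4 mm further +x than I commanded. I'll go lower and measure again.

move_arm --motion "0.2 0.1 -4 0 0 0;0.2 0.1 -7 0 0 0;0.2 0.1 -7 0 0 0;0.2 0.1 -7 0 0 0;0.2 0.1 -7 0 0 0"

```text
time: 1.87
tool_pos: [422.0, -293.7, 142.9]
tcp_rot: [-89.9, -0.1, -85.4]
ft_force: [0.5, -0.2, 0.7]
finger_gap: 59.8
```

```bash
python3 - <<'E'
from bench import readout, eyes, r
from h import *
d=eyes.snapshot('wrist');cv2.imwrite('pics/w2.png',d['image'])
s=readout.sense();print(s['time'],s['tool_pos'],s['finger_gap'],s['ft_force'])
print(blue(d['image'],(250,100,400,300)),proj(d,[s['tool_pos'],[421,-293,121],[425,-293,121],[421,-289,121]]))
E
```

```text
1.9167 [ 422.51021936 -294.10341888  143.73045161] 60.4345729174703 [ 0.06710141 -0.18988827  0.19009929]
(array([317.34100499, 223.76256233]), array([  39,   94,   58,   59, 2607], dtype=int32)) [[317.72137086 243.94082849]
 [315.21871033 225.65061518]
 [321.9832295  226.15414483]
 [315.74988326 219.26999015]]
```

View pics/w2.png

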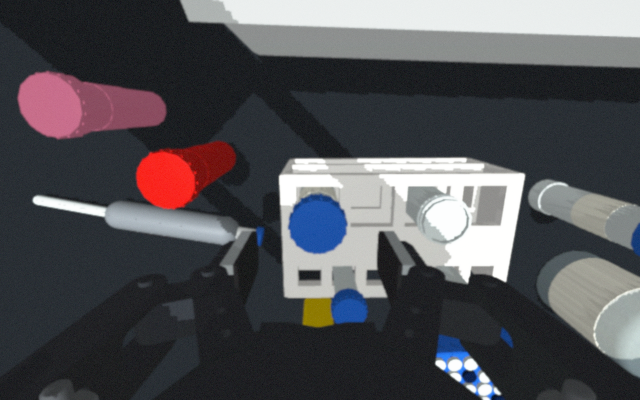

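The finger mid line (318) and the cap centre (317) now agree in x, and y needs about +1.5 mm. Going down to the cap and closing.

move_arm --motion "0 0.15 -2.5 0 0 0;0 0.15 -4.6 0 0 0;0 0.15 -4.6 0 0 0;0 0.15 -4.6 0 0 0;0 0.15 -4.6 0 0 0"

```text
time: 2.33
tool_pos: [422.7, -292.5, 97.7]
tcp_rot: [-89.9, -0.1, -85.4]
ft_force: [-1.3, 0.3, 1.0]
finger_gap: 59.6
```

move_arm --motion "0 0 0 0 0 0;0 0 0 0 0 0;0 0 0 0 0 0;0 0 0 0 0 0;0 0 0 0 0 0;0 0 0 0 0 0;0 0 0 0 0 0;0 0 0 0 0 0;0 0 0 0 0 0;0 0 0 0 0 0" --fingers 2.8 --squeeze 40

```text
time: 3.17
tool_pos: [422.7, -292.5, 97.3]
tcp_rot: [-89.9, -0.1, -85.4]
ft_force: [-0.7, 0.5, 5.9]
finger_gap: 33.0
```

```bash
python3 - <<'E'
from bench import readout, eyes, r
from h import *
d=eyes.snapshot('wrist');cv2.imwrite('pics/w3.png',d['image'])
s=readout.sense();print(s['time'],s['tool_pos'],s['finger_gap'],s['ft_force'],s['wrist_torque'])
E
```

```text
3.2167 [ 422.67360903 -292.51825604   97.31130882] 33.48325076236956 [-1.16897468 -0.23097243  5.26583751] [ 0.01192139  0.07892413 -0.01864907]
```

move_arm --motion "0 0 1.5 0 0 0;0 0 3.5 0 0 0;0 0 6 0 0 0;0 0 9 0 0 0;0 0 12.5 0 0 0;0 0 16 0 0 0;0 0 20 0 0 0;0 0 23.5 0 0 0;0 0 23.5 0 0 0;0 0 23.5 0 0 0"

```text
time: 4.05
tool_pos: [422.6, -292.4, 334.1]
tcp_rot: [-89.7, -0.3, -85.4]
ft_force: [-0.1, 0.1, -0.3]
finger_gap: 33.2
```

```bash
python3 - <<'E'
from bench import readout, eyes, r
from h import *
for n in('wrist','scene'):
  d=eyes.snapshot(n);cv2.imwrite(f'pics/{n}4.png',d['image']);pickle.dump(d,open(f'{n}4.pkl','wb'))
  s=readout.sense();print(s['time'],s['tool_pos'],s['tcp_rot'],s['finger_gap'],s['ft_force'],s['joint_pos'])
  if n=='scene': print(proj(d,[s['tool_pos'],s['tool_pos']+np.array([0,0,24]),s['tool_pos']+np.array([0,0,24-115])]))
a=cv2.imread('pics/scene4.png')
p=proj(d,s['tool_pos'])[0].astype(int);x0,y0=p[0]-60,p[1]-50
cv2.imwrite('pics/c4.png',cv2.resize(a[max(y0,0):y0+160,x0:x0+140],None,fx=3.7,fy=3.7,interpolation=cv2.INTER_CUBIC));print(x0,y0)
E
```

```text
4.1 [ 421.90384732 -291.77857562  331.3578868 ] [-89.90712964  -0.09361296 -85.3731743 ] 32.99554414226565 [-0.41736089  0.35025566 -0.539361  ] [-4.03947528e+01 -7.33457434e+00  8.97505026e+01 -4.79398484e-04
  9.74522079e+01 -4.50217171e+01]
4.15 [ 421.35611655 -291.34752418  329.66106637] [-9.00298650e+01  2.61070424e-02 -8.53724259e+01] 32.940799477402024 [ 0.43751172  0.30563678 -1.35727529] [-4.03961773e+01 -7.27838403e+00  8.98735951e+01 -2.69641997e-03
  9.74443661e+01 -4.50241066e+01]
[[301.86885483 123.28987966]
 [301.68520803 114.37415117]
 [302.5052615  154.13487513]]
241 73
```

View pics/c4.png

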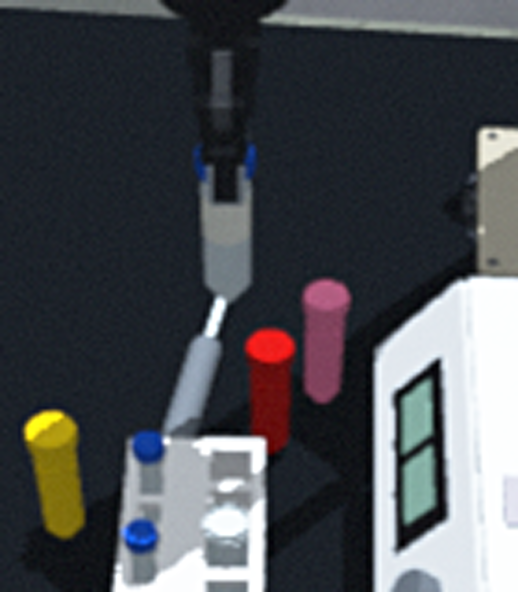

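The tube is held straight, with its tip at (302.6,153.5) against a prediction of (302.5,154.1). Nothing else was lifted. Now carrying it above the bucket.

move_arm --motion "1.5 7 1 0 0 9;3 14 1.2 0 0 18;4.5 20 1.2 0 0 25;5.5 26 1.2 0 0 31;6.5 31 1 0 0 36;6.6 32.6 1 0 0 36;6.6 32.6 1 0 0 36;6.6 32.6 1 0 0 36;6.6 32.6 1 0 0 36;6.6 32.6 1 0 0 36"

```text
time: 4.98
tool_pos: [486.7, 36.9, 337.9]
tcp_rot: [-90.2, 0.2, -49.1]
ft_force: [-0.2, -1.4, -0.3]
finger_gap: 32.9
```

move_arm --motion "0 0 0 0 0 0;0 0 0 0 0 0;0 0 0 0 0 0;0 0 0 0 0 0"

```text
time: 5.32
tool_pos: [487.5, 33.2, 340.1]
tcp_rot: [-90.0, 0.0, -49.5]
ft_force: [-0.4, 0.1, -1.3]
finger_gap: 33.3
```

```bash
python3 - <<'E'
from bench import readout, eyes, r
from h import *
d=eyes.snapshot('wrist');cv2.imwrite('pics/w5.png',d['image']);pickle.dump(d,open('w5.pkl','wb'))
s=readout.sense();print(s['time'],s['tool_pos'],s['tcp_rot'],s['finger_gap'],s['ft_force'])
print(proj(d,[[487.4,33.4,158],[543.9,80.5,168],[593,24,158],[497,136.4,158],s['tool_pos']-np.array([0,0,91])]))
E
```

```text
5.3667 [487.53692605  33.33021644 340.18448331] [-9.00084258e+01  9.00616720e-04 -4.94944369e+01] 33.1849696584983 [ 0.28122323  0.01669114 -0.13806718]
[[317.61613048 173.58874444]
 [385.87948382 176.18703299]
 [380.75079766 236.92376215]
 [388.53949502 105.83199787]
 [317.75121605 195.6248418 ]]
```

View pics/w5.png

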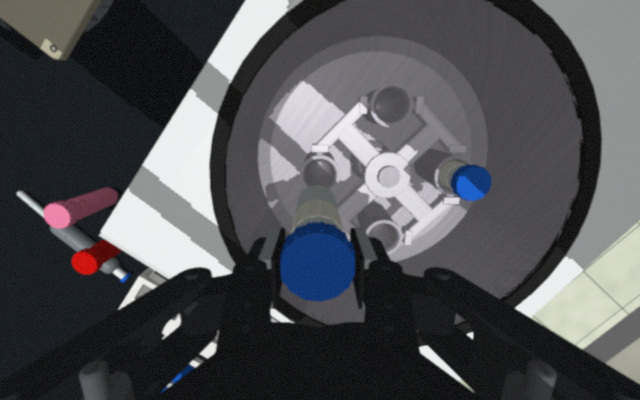

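Wrist view: the hub is at (387.5,176), the target mouth at about (320,169), and the balance cap at (470,182) straight across from it. The rotor sits about 2 mm from my estimate, so I'll correct by +1.5, +1.7 mm and lower the tube to just above the rim.

move_arm --motion "0.15 0.17 -2 0 0 0;0.15 0.17 -4.5 0 0 0;0.15 0.17 -7 0 0 0;0.15 0.17 -7.5 0 0 0;0.15 0.17 -7.5 0 0 0;0.15 0.17 -7.5 0 0 0;0.15 0.17 -7.5 0 0 0"

```text
time: 5.95
tool_pos: [490.0, 35.9, 267.4]
tcp_rot: [-89.9, -0.1, -49.4]
ft_force: [0.9, 0.2, 0.3]
finger_gap: 32.9
```

```bash
python3 - <<'E'
from bench import readout, eyes, r
from h import *
ims=[]
s=readout.sense();print(s['time'],s['tool_pos'],s['tcp_rot'],s['finger_gap'],s['ft_force'])
for n,(w,h,dx,dy) in dict(wrist=(240,170,0,0),scene=(110,100,0,0)).items():
  d=eyes.snapshot(n)
  p=proj(d,[[489,35,158],[544,80.5,168],s['tool_pos']-np.array([0,0,91.3])]);print(n,p)
  x0,y0=(p[0]-[w/2,h/2]).astype(int);print(x0,y0)
  ims.append(cv2.resize(d['image'][y0:y0+h,x0:x0+w],(int(300*w/h),300),interpolation=cv2.INTER_CUBIC))
cv2.imwrite('pics/c6.png',np.hstack(ims));print([i.shape for i in ims])
E
```

```text
5.95 [489.97636578  35.93207829 267.4128666 ] [-89.87918688  -0.10987709 -49.39859811] 32.90043609662666 [0.87866459 0.21823034 0.26382773]
wrist [[315.73809885 189.87244831]
 [400.41212279 194.21983281]
 [317.32328577 195.34160962]]
195 104
scene [[435.91360757 207.79163477]
 [459.61848817 224.61658668]
 [438.10870916 203.09536057]]
380 157
[(300, 423, 3), (300, 330, 3)]
```

View pics/c6.png

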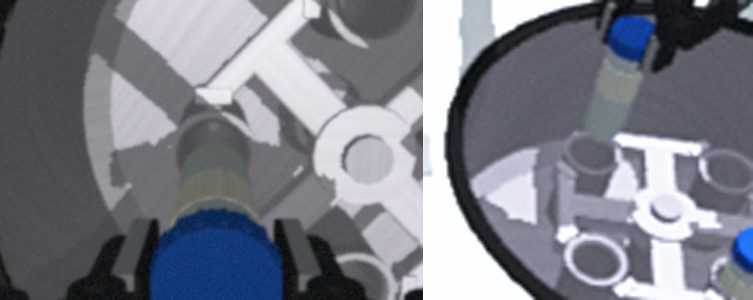

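The bucket mouth lies under the tip in both views: wrist mouth centre at about (315,187), scene mouth at (437,207.7) against a prediction of (435.9,207.8). That is well inside the cone's lead-in, so I'll lower in steps and watch the force.

move_arm --motion "-0.05 0 -1.2 0 0 0;-0.05 0 -2.2 0 0 0;-0.05 0 -3.2 0 0 0;-0.05 0 -4.2 0 0 0;-0.05 0 -4.2 0 0 0;-0.05 0 -4.2 0 0 0"

```text
time: 6.55
tool_pos: [488.0, 36.3, 222.0]
tcp_rot: [-90.1, 0.1, -49.4]
ft_force: [1.6, -0.1, -1.7]
finger_gap: 33.0
```

move_arm --motion "0 0 -0.8 0 0 0;0 0 -1.6 0 0 0;0 0 -2.4 0 0 0;0 0 -3 0 0 0;0 0 -3 0 0 0;0 0 -3 0 0 0"

```text
time: 7.05
tool_pos: [488.2, 36.2, 192.7]
tcp_rot: [-90.1, 0.0, -49.4]
ft_force: [0.2, 0.2, -0.3]
finger_gap: 33.1
```

```bash
python3 - <<'E'
from bench import readout, eyes, r
from h import *
ims=[]
s=readout.sense();print(s['time'],s['tool_pos'],s['tcp_rot'],s['finger_gap'],s['ft_force'],s['wrist_torque'])
for n,(w,h) in dict(wrist=(240,170),scene=(110,100)).items():
  d=eyes.snapshot(n);pickle.dump(d,open(n+'7.pkl','wb'))
  p=proj(d,[[489,35,158],[544,80.5,168]]);print(n,p)
  x0,y0=(p[0]-[w/2,h/2]).astype(int);print(x0,y0)
  ims.append(cv2.resize(d['image'][y0:y0+h,x0:x0+w],(int(300*w/h),300),interpolation=cv2.INTER_CUBIC))
cv2.imwrite('pics/c7.png',np.hstack(ims))
E
```

```text
7.05 [488.18357678  36.16768983 192.65364424] [-9.00517202e+01  4.26389341e-02 -4.93714385e+01] 33.101914297951666 [ 0.22204462  0.22021185 -0.31811586] [-0.05092216 -0.02859529 -0.0527266 ]
wrist [[317.43897802 221.58240544]
 [436.30435664 229.47026575]]
197 136
scene [[435.91360757 207.79163477]
 [459.61848817 224.61658668]]
380 157
```

View pics/c7.png

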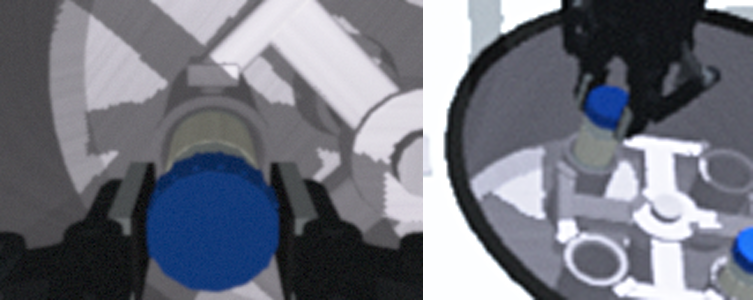

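The tube is inside the bucket, centred, and the force is near zero. It should seat at a TCP height of about 176.3 mm.

move_arm --motion "0 0 -0.4 0 0 0;0 0 -0.8 0 0 0;0 0 -1.2 0 0 0;0 0 -1.4 0 0 0;0 0 -1.4 0 0 0;0 0 -1.4 0 0 0"

```text
time: 7.65
tool_pos: [488.4, 36.2, 179.0]
tcp_rot: [-90.0, 0.0, -49.4]
ft_force: [0.0, -0.3, -1.1]
finger_gap: 32.9
```

move_arm --motion "0 0 -0.1 0 0 0;0 0 -0.2 0 0 0;0 0 -0.2 0 0 0;0 0 -0.2 0 0 0"

```text
time: 7.98
tool_pos: [488.6, 36.2, 177.4]
tcp_rot: [-90.0, -0.0, -49.4]
ft_force: [-0.4, -0.3, -0.4]
finger_gap: 33.4
```

move_arm --motion "0 0 -0.05 0 0 0;0 0 -0.1 0 0 0;0 0 -0.1 0 0 0;0 0 -0.1 0 0 0"

```text
time: 8.32
tool_pos: [488.7, 36.1, 176.5]
tcp_rot: [-90.0, -0.0, -49.4]
ft_force: [-0.3, 0.8, 0.3]
finger_gap: 33.3
```

move_arm --motion "0 0 -0.05 0 0 0;0 0 -0.1 0 0 0;0 0 -0.1 0 0 0;0 0 -0.1 0 0 0"

```text
time: 8.65
tool_pos: [489.2, 36.0, 176.3]
tcp_rot: [-89.9, -0.1, -49.4]
ft_force: [-1.4, -0.4, 5.1]
finger_gap: 33.0
```

It makes contact at 5 N, at exactly the predicted height. Releasing.

move_arm --motion "0 0 0 0 0 0;0 0 0 0 0 0;0 0 0 0 0 0;0 0 0 0 0 0;0 0 0 0 0 0;0 0 0 0 0 0;0 0 0 0 0 0;0 0 0 0 0 0" --fingers 5.2

```text
time: 9.32
tool_pos: [488.6, 36.2, 175.3]
tcp_rot: [-90.0, 0.0, -49.4]
ft_force: [-0.2, 0.7, 0.6]
finger_gap: 51.9
```

```bash
python3 - <<'E'
from bench import readout, eyes, r
from h import *
ims=[]
s=readout.sense();print(s['time'],s['tool_pos'],s['tcp_rot'],s['finger_gap'],s['ft_force'],s['wrist_torque'])
for n,(w,h) in dict(wrist=(240,170),scene=(110,100)).items():
  d=eyes.snapshot(n)
  p=proj(d,[[489,35,158],[489,35.5,200],[489,35.5,186]]);print(n,p)
  x0,y0=(p[0]-[w/2,h/2]).astype(int);print(x0,y0)
  ims.append(cv2.resize(d['image'][y0:y0+h,x0:x0+w],(int(300*w/h),300),interpolation=cv2.INTER_CUBIC))
cv2.imwrite('pics/c8.png',np.hstack(ims))
E
```

```text
9.3167 [488.55196369  36.19480089 175.25381258] [-9.00032924e+01  2.97379171e-03 -4.93697360e+01] 51.89141147697151 [-0.24274687  0.73908121  0.56511106] [ 0.04913187 -0.02642788 -0.00689671]
wrist [[316.89134703 231.85591526]
 [317.48803086 267.83919165]
 [317.47569949 253.34779678]]
196 146
scene [[435.91360757 207.79163477]
 [440.26722281 195.91279312]
 [438.85646665 199.96415698]]
380 157
```

View pics/c8.png

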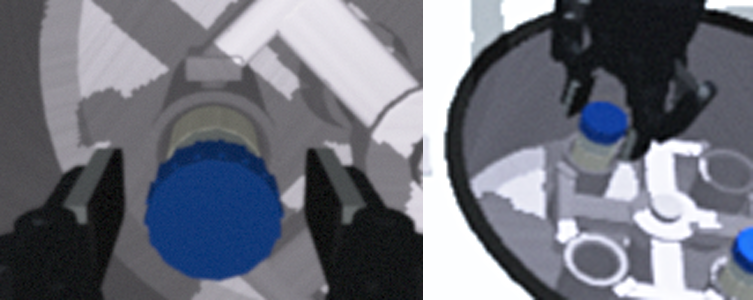

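The scene shows the cap at (440.3,196.3) against a predicted home position of (440.3,195.9), with both fingers clear, so the tube is home and free. Now I'll raise 4 mm and move inwards about 27 mm so the outer finger tips the cap towards the spindle.

move_arm --motion "0 0 0.2 0 0 0;0 0 0.4 0 0 0;0.4 0.35 0.4 0 0 0;0.8 0.68 0.4 0 0 0;1.05 0.9 0.4 0 0 0;1.3 1.1 0.4 0 0 0;1.5 1.3 0.4 0 0 0;1.7 1.47 0.4 0 0 0;1.9 1.63 0.4 0 0 0;2.05 1.76 0.4 0 0 0"

```text
time: 10.25
tool_pos: [509.2, 54.0, 179.2]
tcp_rot: [-90.0, 0.0, -49.4]
ft_force: [-0.1, -1.3, 0.7]
finger_gap: 52.1
```

move_arm --motion "0 0 0 0 0 0;0 0 0 0 0 0;0 0 0 0 0 0"

```text
time: 10.5
tool_pos: [508.9, 53.7, 179.2]
tcp_rot: [-90.0, 0.0, -49.4]
ft_force: [-0.8, -1.1, 0.2]
finger_gap: 51.8
```

```bash
python3 - <<'E'
from bench import readout, eyes, r
from h import *
ims=[]
s=readout.sense();print(s['time'],s['tool_pos'],s['tcp_rot'],s['finger_gap'],s['ft_force'],s['wrist_torque'])
u=np.array([.759,.651,0]);t=np.array([489,35.5,150])
for n,(w,h) in dict(wrist=(240,170),scene=(110,100)).items():
  d=eyes.snapshot(n)
  for a in (0,.2,.3,.4,.5): print(n,a,proj(d,[t+50*(u*np.sin(a)+[0,0,np.cos(a)])])[0])
  p=proj(d,[[489,35,158]])
  x0,y0=(p[0]-[w/2,h/2]).astype(int);print(x0,y0)
  ims.append(cv2.resize(d['image'][y0:y0+h,x0:x0+w],(int(300*w/h),300),interpolation=cv2.INTER_CUBIC))
cv2.imwrite('pics/c9.png',np.hstack(ims))
E
```

```text
10.5 [508.93410474  53.7139277  179.20427786] [-9.00156191e+01  6.57901860e-03 -4.93725561e+01] 51.76335988964961 [-0.80328126 -1.13930876  0.24004005] [-0.12291163  0.05849803 -0.03907969]
wrist 0 [257.92867292 263.45081559]
wrist 0.2 [280.1824284  262.38141854]
wrist 0.3 [291.05609382 261.07869492]
wrist 0.4 [301.47526088 259.31113881]
wrist 0.5 [311.25344228 257.12945702]
151 144
scene 0 [440.26722281 195.91279312]
scene 0.2 [443.37024613 198.81839138]
scene 0.3 [444.81403257 200.46354936]
scene 0.4 [446.16328761 202.21343652]
scene 0.5 [447.40223712 204.04848089]
380 157
```

View pics/c9.png

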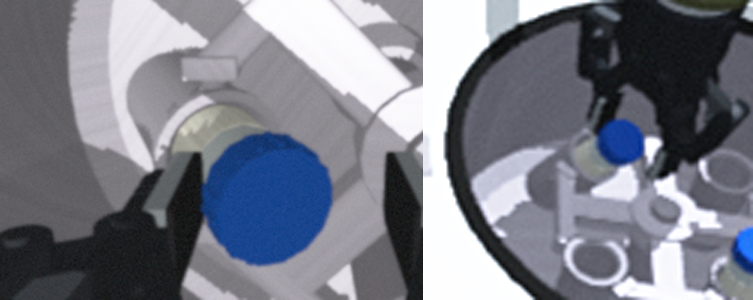

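The bucket is tipped: wrist cap centre (302,257) gives about 0.41 rad and scene (446,204) gives about 0.43–0.45, with the tube still seated. Easing it back slowly to the centre.

move_arm --motion "-0.2 -0.17 0 0 0 0;-0.4 -0.34 0 0 0 0;-0.6 -0.51 0 0 0 0;-0.8 -0.69 0 0 0 0;-1 -0.86 0 0 0 0;-1.2 -1.03 0 0 0 0;-1.4 -1.2 0 0 0 0;-1.6 -1.37 0 0 0 0;-1.8 -1.55 0 0 0 0;-2.05 -1.78 0 0 0 0"

```text
time: 11.43
tool_pos: [488.4, 35.8, 179.3]
tcp_rot: [-90.0, -0.0, -49.4]
ft_force: [-0.2, 0.1, 0.5]
finger_gap: 52.1
```

move_arm --motion "0 0 0 0 0 0;0 0 0 0 0 0;0 0 0 0 0 0;0 0 0 0 0 0;0 0 0 0 0 0;0 0 0 0 0 0;0 0 0 0 0 0;0 0 0 0 0 0;0 0 0 0 0 0;0 0 0 0 0 0"

```text
time: 12.27
tool_pos: [488.6, 36.0, 179.3]
tcp_rot: [-90.0, 0.0, -49.4]
ft_force: [0.8, 0.3, -0.3]
finger_gap: 52.1
```

```bash
python3 - <<'E'
from bench import readout, eyes, r
from h import *
s=readout.sense();print(s['time'],s['tool_pos'],s['ft_force'],s['finger_gap'])
d=eyes.snapshot('wrist');print(proj(d,[[489,35.5,200],[489,35.5,193]]))
cv2.imwrite('pics/c10.png',d['image'][130:360,170:470]);print(blue(d['image'],(230,180,400,360)))
E
```

```text
12.2667 [488.56773125  35.9881347  179.26481279] [ 0.77483221  0.3323945  -0.33110856] 52.14490253661317
[[317.70765846 263.01741137]
 [317.69007759 255.853052  ]]
(array([317.78895246, 260.45378521]), array([  50,   42,   77,   77, 4544], dtype=int32))
```

View pics/c10.png

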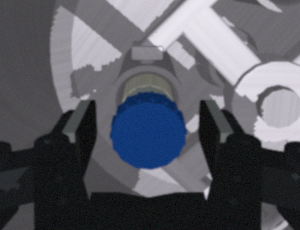

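The bucket hangs upright again, with the cap at (317.8,260.5) and clear on both sides. Lifting straight out and well above the deck.

move_arm --motion "0 0 0.5 0 0 0;0 0 1.5 0 0 0;0 0 3 0 0 0;0 0 5 0 0 0;0 0 8 0 0 0;0 0 11 0 0 0;0 0 14 0 0 0;0 0 16 0 0 0;0 0 16 0 0 0;0 0 16 0 0 0"

```text
time: 13.15
tool_pos: [489.4, 36.0, 342.0]
tcp_rot: [-89.8, -0.2, -49.4]
ft_force: [0.5, -0.0, -1.5]
finger_gap: 52.2
```

move_arm --motion "0 0 0 0 0 0;0 0 0 0 0 0;0 0 0 0 0 0;0 0 0 0 0 0;0 0 0 0 0 0;0 0 0 0 0 0;0 0 0 0 0 0;0 0 0 0 0 0;0 0 0 0 0 0;0 0 0 0 0 0"

```text
time: 13.98
tool_pos: [488.6, 36.0, 339.3]
tcp_rot: [-90.0, -0.0, -49.4]
ft_force: [0.4, 0.3, 1.2]
finger_gap: 52.1
```

```bash
python3 - <<'E'
from bench import readout, eyes, r
from h import *
s=readout.sense();print(s['time'],s['tool_pos'],s['ft_force'])
d=eyes.snapshot('scene');print(proj(d,[[489,35.5,200]]),blue(d['image'],(425,180,460,215)))
cv2.imwrite('pics/s11.png',d['image'])
E
```

```text
13.9833 [488.58122667  35.99089887 339.33863963] [0.36634856 0.33374545 1.21331873]
[[440.26722281 195.91279312]] (array([439.74054054, 197.43243243]), array([  7,  11,  17,  14, 185], dtype=int32))
```

```bash
python3 -c "
from bench import r
print(r.hand_in())"
```

```text
the job is handed in; nothing more can be done
None
```

The tube is in the bucket straight across from the balance tube, set down and let go, and the bucket swung free and hangs upright again. I handed the job in at about 14 s.

- **Seating:** I lowered it in small steps until it touched at 5 N, with the tool at 176.3 mm, exactly the height expected for a fully home tube. The cap stayed where a home tube's should be after I let go.
- **Swing test:** I pushed the cap towards the spindle with the outer finger. The two cameras put the tip at about 0.41 and 0.43–0.45 rad, and the tube stayed seated. I eased it back, then lifted the gripper out with both fingers clear.
- **Last checks:** After the lift, the cap was at pixel (439.7,197.4) in the scene camera. My estimate for a home, upright tube is about (439.8,197.3). The wrist force was near zero.
- **Disagreements and limits:** The cameras disagreed by 2–4 mm on tube and rotor positions, so I corrected from the close wrist views. The final scene picture could not be viewed because the 12-picture limit was reached. That last position is therefore a measurement only. I did not check the other tubes and bench items separately at the end.

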